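Pack two lacquered post finials in their delivery chest

ROBOT

A 7-joint arm with a two-finger parallel gripper is mounted at the origin on a cart in front of the work surface, level with it; the furniture and walls round the work are solid. World frame = base frame: x ahead of the robot, y to its left, z up, the work surface at z = 0. Lengths are in m, angles in rad, forces in N, time in s.
With the tool pointing down it reaches from about 0.4 to 0.85 m from the base axis. Payload 10.4 kg.
Tool frame: the origin (TCP) lies at the very end of the fingers, on their centre line; the grasp point (between the pads) lies 19 mm behind it; z points along the fingers, y is the direction in which the jaws open and shut (so a half turn about z gives the same grasp; the last joint's range is limited). The gripper opens to 87 mm and grips with 3 to 60 N. Pads are 19 mm wide; open, the fingers measure 117 mm over their backs; the gripper's body (75 mm by 190 mm) begins 51 mm behind the grasp point.
Start: joints at [-1.326, 0.332, -0.065, 1.46, 0.022, 1.35, -0.088], TCP at [0.165, 0.603, 0.223] pointing down, gripper open.
Joint ranges: [-2.6, 2.6], [-0.5, 2.12], [-1.47, 1.34], [0.16, 2.42], [-1.27, 4.41], [0.06, 2.06], [-2.6, 2.6]. Speed limits (rad/s): [2.22, 2.22, 2.79, 2.79, 3.14, 3.14, 3.14].

INTERFACE

Orientations are given as a unit quaternion [w, x, y, z].
In Python, from plant import arm gives the robot as it stands. Calls block until the motion is done:
- arm.reach(position, orientation): joint-space move of the TCP to a pose.
- arm.servo_line(position, attitude=None, speed=0.15): straight line of the TCP; attitude=None keeps the orientation; speed is the mean speed in m/s.
- arm.goto_joints(angles): joint-space move.
- arm.command_gripper(opening): finger opening in m; the grip force is fixed at half the most; returns when the fingers have stopped.
- arm.hold(seconds).
- arm.ik(position, orientation): joint angles nearest the present ones, or None.
- arm.get_image(name): name is "scene" or "top" or "wrist"; returns the picture (480x640x3 uint8, red, green, blue); there is no depth.
- arm.camera_model(name): a dict with "fovy" (degrees; the focal length in pixels is half the picture's height over the tangent of half this angle, whatever the lens; pixels are square), "cx", "cy" (the principal point, pixels), "k1" (the pictures are not rectified: a ray, as slopes to the right and down, at radius r is drawn at 1 + k1 r^2 times it, then the intrinsics apply), "extrinsics" (4x4, takes a point from camera to world coordinates). Camera axes: x right, y down, z forward; pixel columns grow to the right and rows downward; lengths in m; the calibration is good to about 2 mm. A picture is of the moment at which its call begins: read the wrist's pose just before it. camera_model takes no time and is no camera call; for the wrist camera it gives the pose at the moment of the call.
A pose or a line that the arm cannot do raises arm.Unreachable and nothing moves.
- arm.finish_job(): hands the job in, once; it reports no verdict.
Trained networks look in the newest picture that a camera, given by its name, has taken for a name from the list of things; names that differ only in an ending like _2 or _b are one class to them, and where a whole thing is asked for, a point or a joint stands for the part that bears it (a point fixed in the world has none). Each returns a list of dicts, best first, with "conf" (0 to 1); they miss things now and then, are a little off and sometimes report something else, mostly with a low value. They report only what shows in the picture. A call takes as long as a camera call. They do not tell look-alikes from the thing itself.
- arm.search_frame(query, camera): "position" ([x, y, z] in m, in world coordinates, good to about 4 mm: the middle of the surface that is visible of it).
- arm.cut_out(query, camera): "region" (480x640 bool, what is visible of it).
- arm.tip_of(query, camera): "position" ([x, y, z] in m, in world coordinates, good to about 4 mm: a listed point, or the origin of a listed thing).
Readings, each from a call of its own:
- arm.read_clock(): time.
- arm.read_joint_positions(): joint angles.
- arm.read_dq(): joint speeds.
- arm.read_tau(): joint torques, N m.
- arm.read_ee_pos(): TCP position.
- arm.read_eef_rot(): TCP orientation.
- arm.read_contact_force(): force on the tool from outside, world axes, zero at the start.
- arm.read_torque(): the same for the moment, N m.
- arm.read_gripper_width(): finger opening in m.
Only numpy, scipy, OpenCV 4.12 (cv2) and the standard library are available. Lean on these libraries where they do the work, as an engineer would, in place of code of your own. Each camera call takes 0.05 s, during which the arm holds its last target.

TASK

Pack the two lacquered post finials for delivery: lift each one out of its black cup and lower it gently into the open wooden chest, one to each compartment, the ball settled in the cork ring on the floor and the bare spigot upright. Hold the finials by the bare wooden spigot only, never with the fingers on the polished ball, and do not drop or knock them. Then close the chest's lid fully, and leave the whetstone and the oil bottle where they stand.

Things in the scene. Friction and masses are not known exactly. Their poses are not given: they have to be found in the camera images.
- finial_0: one of two like turned post finials, 0.16 kg: a deep-red glossy lacquered ball, 72 mm diameter, with a bare light-wood spigot. Origin: the ball's centre; z: along the spigot, away from the ball. Along z: bead 34 mm wide at 30 to 41 mm, straight spigot 24 mm diameter at 41 to 82 mm (its end). It starts spigot up, ball resting in a black cup's mouth, centre 76 mm above the table
- finial_1: other of two like turned post finials, 0.16 kg: a deep-red glossy lacquered ball, 72 mm diameter, with a bare light-wood spigot. Origin: the ball's centre; z: along the spigot, away from the ball. Along z: bead 34 mm wide at 30 to 41 mm, straight spigot 24 mm diameter at 41 to 82 mm (its end). It starts spigot up, ball resting in a black cup's mouth, centre 76 mm above the table
- ball_0: the lacquered ball of finial_0 (72 mm diameter, same origin and axes as finial_0); not to be touched by the fingers
- ball_1: the lacquered ball of finial_1 (72 mm diameter, same origin and axes as finial_1); not to be touched by the fingers
- chest: fixed light-wood chest, outside 160 (x) by 246 (y) by 145 mm high without lid, walls and floor 10 mm. Origin: centre of underside; x points from front to hinged back, z up. An 8 mm divider, 75 mm high, makes two compartments side by side along y, each 140 (x) by 109 (y) mm, 135 mm deep, with a fixed cork ring in the middle of its floor: 64 mm outer, 44 mm inner diameter, 12 mm high
- seat_0 (a point): where a ball's centre lies when it is settled in the ring of the compartment on the chest's +y side: 50.5 mm above the chest's underside, 94.5 mm below its rim; axes as the chest's
- seat_1 (a point): the same for the compartment on the chest's -y side
- lid (a joint): angle of the chest's lid: 0 shut, growing as it opens up and back; starts about upright (1.5 to 1.68 rad), at most 1.8; a stiff hinge holds it where it is left. The lid is a board of 162 by 250 mm, 9 mm thick, hinged on the chest's back upper edge, handle bar on its outer face
- lid_hinge (a point): point on the lid's hinge axis, in the middle of the chest's back edge, 145 mm above the table; the axis runs along the chest's y; its axes turn with the lid
- lid_handle (a point): middle of the brass handle bar on the lid's outer face: round bar about 10 mm thick, 100 mm long, parallel to the hinge, centre 35 mm off the face, 26 mm from the lid's free edge, 136 mm from the hinge axis along the lid. Lid up: the bar is on its far side; lid shut: on top
- oil_bottle: small white bottle with a blue cap, 44 mm diameter, 122 mm high, standing; origin: centre of its underside. Bystander
- whetstone: two-tone whetstone, 42 by 120 by 24 mm, lying flat; origin: centre of its underside. Bystander
- cup_0: black cup in whose mouth finial_0 rests at the start: 72 mm diameter at the rim, 60 mm high, loose; origin: centre of its underside
- cup_1: black cup in whose mouth finial_1 rests at the start: the same size; origin: centre of its underside
Not all that is in view belongs to the job. What is shaped like the finial_0 but purple is not meant. Leave any yellow look-alike of the finial_1 alone.

How it is judged:
By the outcome, as a careful person would: the job done as asked, in the order asked, and still so for the second after the job is handed in, with the robot touching nothing.
It also fails if it takes over 72 s, if anything falls off the work surface, if the arm or the gripper's body presses on something with over 40 N, if the wrist force passes 120 N, or if a joint passes its speed limit or range.

## Working session

There is one attempt and no reset: what is moved stays moved. The work goes in short steps, each a Python script; the robot and the scene stay as the last script left them, time stands still between calls to the robot, and variables do not carry over. Pictures are saved under pics/ and viewed, and the job is handed in when it is done.

```bash
ls; mkdir -p pics; python3 - <<'E'
from plant import arm
import cv2
for n in("scene","top","wrist"):
    m=arm.camera_model(n); im=arm.get_image(n)
    cv2.imwrite(f"pics/{n}_0.png",im[:,:,::-1])
    print(n,m["fovy"],m["cx"],m["cy"],m["k1"]);print(m["extrinsics"])
print(arm.read_clock(),arm.read_ee_pos(),arm.read_eef_rot(),arm.read_gripper_width(),arm.read_contact_force())
E
```

```text
pics
scene 45.754501888519336 315.88183656532084 241.044263688322 0.017146514192595132
[[-0.6679486   0.41166491 -0.61998118  1.25320338]
 [ 0.74418533  0.37588658 -0.55217521  0.47123894]
 [ 0.00573144 -0.83020557 -0.55742791  0.77448459]
 [ 0.          0.          0.          1.        ]]
top 55.387006140666315 321.35837217364525 237.17422308584509 0.0028489128300351377
[[ 0.00498172 -0.97287577  0.23127454  0.31164037]
 [-0.99998545 -0.00436765  0.00316706 -0.12589995]
 [-0.00207103 -0.23128695 -0.97288337  1.17574018]
 [ 0.          0.          0.          1.        ]]
wrist 65.05450759980539 315.96223500087603 238.3891423874781 -0.07817075575143652
[[ 0.26510783  0.93522323  0.23468138  0.10193222]
 [ 0.96421663 -0.25662147 -0.06657117  0.62013723]
 [-0.00203462  0.24393223 -0.96979015  0.38491623]
 [ 0.          0.          0.          1.        ]]
0.15 [0.16529785 0.60246491 0.2219351 ] [-4.65300514e-05  1.33464878e-01  9.91053407e-01 -5.19040746e-04] 0.08675381281520271 [-0.89678751 -0.05914541 -0.05809636]
```

View pics/scene_0.png

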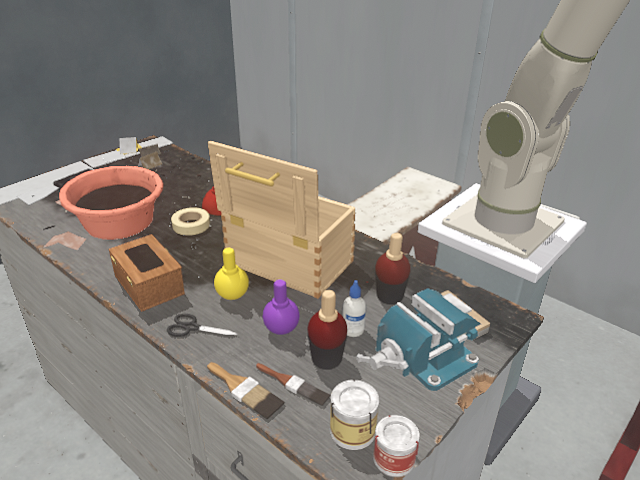

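View pics/top_0.png

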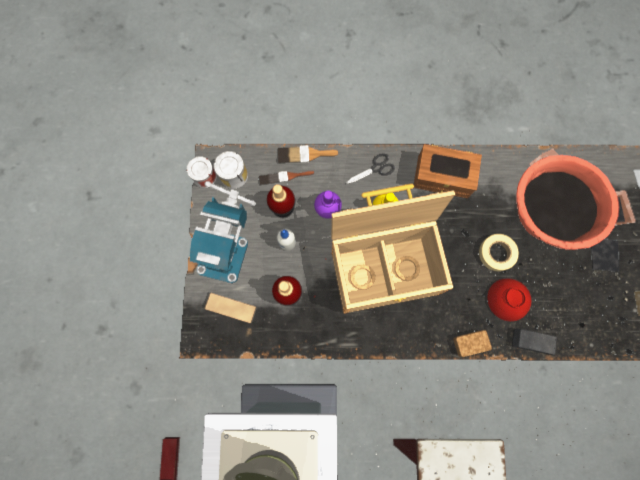

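View pics/wrist_0.png

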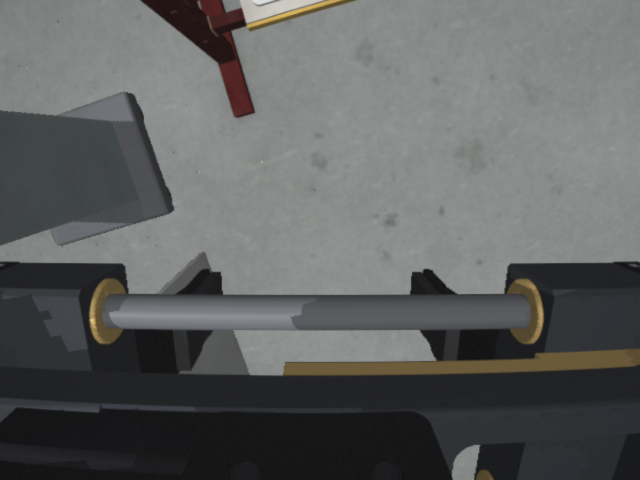

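```bash
python3 - <<'E'
import cv2,numpy as np
t=cv2.imread("pics/top_0.png");s=cv2.imread("pics/scene_0.png")
a=cv2.resize(t[170:320,250:460],None,fx=3.8,fy=3.8,interpolation=cv2.INTER_CUBIC)[:570,:798]
cv2.imwrite("pics/top_c.png",a)
b=cv2.resize(s[220:370,200:410],None,fx=3.8,fy=3.8,interpolation=cv2.INTER_CUBIC)[:570,:798]
cv2.imwrite("pics/scene_c.png",b)
c=np.hstack([cv2.resize(t[265:330,475:560],(400,306)),cv2.resize(s[180:230,195:245],(306,306))])
cv2.imwrite("pics/red_c.png",c)
E
```

```text
(no output)
```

View pics/top_c.png

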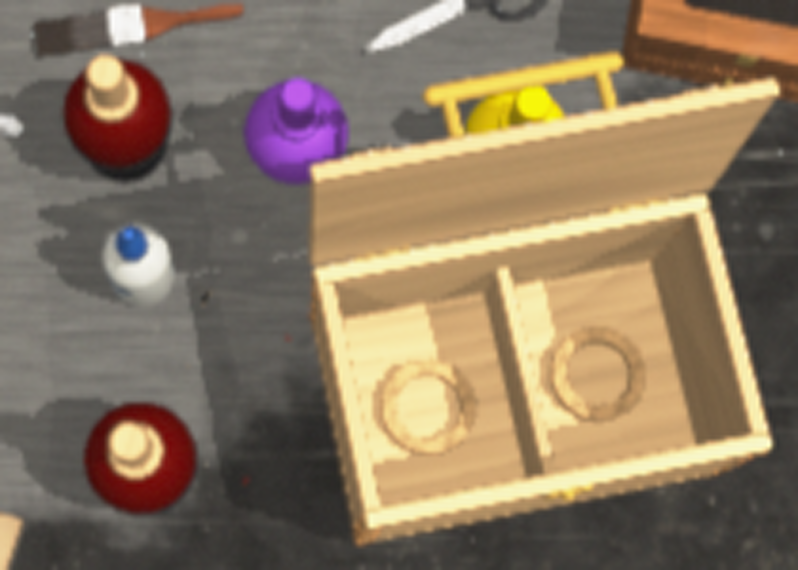

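View pics/scene_c.png

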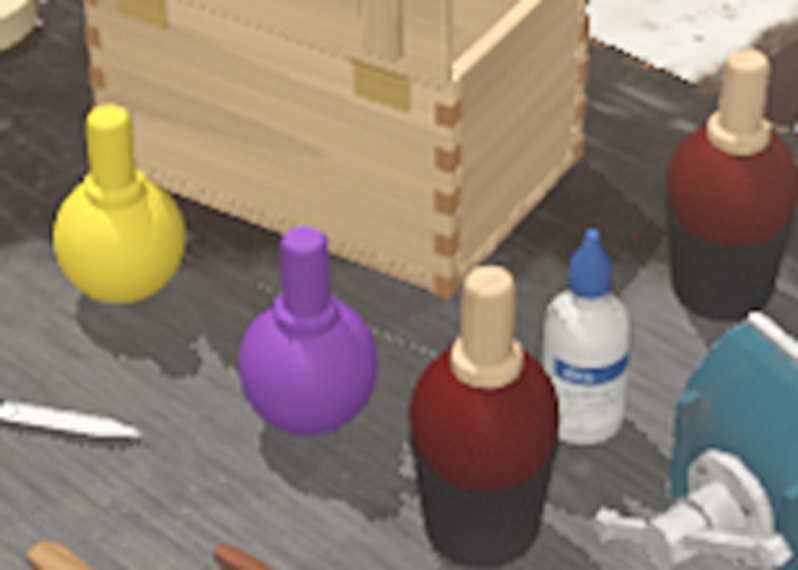

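View pics/red_c.png

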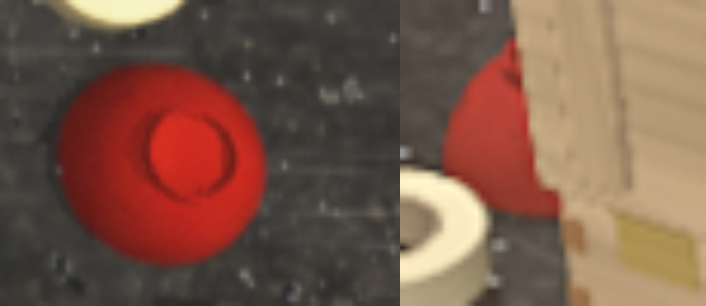

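```bash
cat > h.py <<'E'
import numpy as np,cv2
from scipy.optimize import least_squares
def ray(m,u,v):
    f=240/np.tan(np.radians(m["fovy"])/2)
    d=np.array([(u-m["cx"])/f,(v-m["cy"])/f]); r=np.linalg.norm(d)
    p=d.copy()
    for _ in range(20): p=d/(1+m["k1"]*(p@p))
    E=np.array(m["extrinsics"]); w=E[:3,:3]@np.array([p[0],p[1],1]); return E[:3,3],w/np.linalg.norm(w)
def proj(m,P):
    f=240/np.tan(np.radians(m["fovy"])/2);E=np.array(m["extrinsics"])
    c=E[:3,:3].T@(np.array(P)-E[:3,3]); p=c[:2]/c[2]; p=p*(1+m["k1"]*(p@p))
    return np.array([p[0]*f+m["cx"],p[1]*f+m["cy"]])
def atz(m,u,v,z):
    o,d=ray(m,u,v); return o+d*(z-o[2])/d[2]
def tri(obs):
    A=np.zeros((3,3));b=np.zeros(3);L=[ray(*o) for o in obs]
    for o,d in L:
        M=np.eye(3)-np.outer(d,d);A+=M;b+=M@o
    x=np.linalg.solve(A,b); return x,[np.linalg.norm((np.eye(3)-np.outer(d,d))@(x-o)) for o,d in L]
E
python3 - <<'E'
from plant import arm
from h import *
np.set_printoptions(precision=4,suppress=True)
T=arm.camera_model("top");S=arm.camera_model("scene")
tc=lambda x,y:(250+x/3.8,170+y/3.8); sc=lambda x,y:(200+x/3.8,220+y/3.8)
print("far tip",tri([(T,*tc(105,68)),(S,*sc(489,277))]))
print("near tip",tri([(T,*tc(130,438)),(S,*sc(747,60))]))
print("purple tip",tri([(T,*tc(297,93)),(S,*sc(304,238))]))
print("yellow tip",tri([(T,*tc(533,100)),(S,*sc(110,113))]))
print("bottle tip",tri([(T,*tc(130,240)),(S,*sc(593,235))]))
# lid free edge outer corners & chest
for n,p in dict(fl=(364,524),fr=(770,443),br=(706,199),bl=(318,272)).items(): print(n,atz(T,*tc(*p),.145))
for n,p in dict(ringL=(426,405),ringR=(598,373)).items(): print(n,atz(T,*tc(*p),.022))
print("bl tri",tri([(T,*tc(318,272)),(S,*sc(450,88))]))
print("lid far corners z?",[atz(T,*tc(*p),.307) for p in((312,170),(778,85))])
arm.get_image("top");arm.get_image("scene")
for q in("finial_0","finial_1","seat_0","seat_1","lid_hinge","lid_handle","oil_bottle","whetstone","chest","cup_0"):
    for c in("top","scene"):
        print(q,c,[(np.array(r["position"]),round(r["conf"],2)) for r in arm.tip_of(q,c)])
E
```

```text
far tip (array([ 0.6715, -0.0183,  0.1576]), [np.float64(0.0012188798910192401), np.float64(0.0012188798910191749)])
near tip (array([ 0.4425, -0.0385,  0.1544]), [np.float64(0.0016190619283912803), np.float64(0.0016190619283912829)])
purple tip (array([ 0.6702, -0.138 ,  0.1159]), [np.float64(0.000594146842718522), np.float64(0.0005941468427185913)])
yellow tip (array([ 0.6652, -0.2886,  0.118 ]), [np.float64(0.0008246529404469903), np.float64(0.0008246529404469687)])
bottle tip (array([ 0.5728, -0.0335,  0.1164]), [np.float64(0.0002785960717758991), np.float64(0.0002785960717758833)])
fl [ 0.3945 -0.1779  0.145 ]
fr [ 0.4434 -0.4194  0.145 ]
br [ 0.5934 -0.3894  0.145 ]
bl [ 0.5463 -0.1511  0.145 ]
ringL [ 0.4835 -0.2262  0.022 ]
ringR [ 0.5056 -0.342   0.022 ]
bl tri (array([ 0.5477, -0.1509,  0.138 ]), [np.float64(0.00044618099285604967), np.float64(0.000446180992856169)])
lid far corners z? [array([ 0.5638, -0.1441,  0.307 ]), array([ 0.6114, -0.389 ,  0.307 ])]
finial_0 top [(array([ 0.4397, -0.0371,  0.0737]), 0.76), (array([ 0.6658, -0.019 ,  0.0787]), 0.72), (array([ 0.6693,
[... 1058 characters left out ...]
array([ 0.6247, -0.2556,  0.2783]), 0.71), (array([ 0.4397, -0.0353,  0.0736]), 0.66)]
lid_handle scene [(array([ 0.6246, -0.2625,  0.2777]), 0.79)]
oil_bottle top [(array([ 0.5784, -0.0303,  0.0002]), 0.7)]
oil_bottle scene [(array([ 0.5779, -0.0291,  0.0011]), 0.65)]
whetstone top [(array([ 0.4024,  0.1061, -0.0005]), 0.8)]
whetstone scene [(array([ 0.408 ,  0.1106, -0.0005]), 0.72), (array([ 0.4421, -0.0372,  0.0756]), 0.5)]
chest top [(array([ 0.4925, -0.2877,  0.0012]), 0.84)]
chest scene [(array([ 0.4959, -0.2843, -0.0009]), 0.63), (array([ 0.6678, -0.0152,  0.0024]), 0.36)]
cup_0 top []
cup_0 scene [(array([ 0.4415, -0.04  ,  0.0045]), 0.7), (array([ 0.6682, -0.0169,  0.0014]), 0.58)]
```

Candidates: a red ball on a black cup with a bare-wood spigot appears twice, at top px (281,198) / scene (328,325) and at top (287,290) / scene (393,268). Those two fit the description. The purple one (top 328,203), the yellow one (top 388,200) and the bright red dome without a spigot (top 510,298) are look-alikes to leave alone. The crops confirm the choice. Measured tip heights are 157.6 and 154.4 mm, against 158 expected. Next I hover over the near finial and refine with the wrist camera.

```bash
cat >> h.py <<'E'
YAW=0.195
def q(yaw): # tool down, tool y at world angle 90deg+yaw
    t=-yaw/2; return [0.0,float(np.sin(t)),float(np.cos(t)),0.0]
E
python3 - <<'E'
from plant import arm
from h import *
np.set_printoptions(precision=4,suppress=True)
for p,y in [((.4425,-.0385,.30),0),((.4425,-.0385,.121),0),((.4425,-.0385,.30),YAW),((.671,-.018,.123),0),((.671,-.018,.30),0),((.4835,-.2265,.30),YAW),((.4835,-.2265,.098),YAW),((.506,-.3415,.098),YAW),((.506,-.3415,.30),YAW),((.66,-.25,.35),YAW),((.64,-.26,.26),YAW)]:
    print(p,y,arm.ik(p,q(y)))
arm.reach((.4425,-.0385,.27),q(0))
for i in range(2):
    if i: arm.servo_line((.4725,-.0385,.27))
    m=arm.camera_model("wrist");im=arm.get_image("wrist");cv2.imwrite(f"pics/w_near{i}.png",im[:,:,::-1])
    np.save(f"m_near{i}.npy",m,allow_pickle=True)
    print(arm.read_ee_pos(),proj(m,(.4425,-.0385,.158)),proj(m,arm.read_ee_pos()))
print(arm.read_clock(),arm.read_contact_force())
E
```

```text
(0.4425, -0.0385, 0.3) 0 [-0.8833 -0.214   0.7586  1.8124  0.1471  1.4865  1.4221]
(0.4425, -0.0385, 0.121) 0 [-0.7749 -0.0111  0.7688  2.076   0.0088  1.0736  1.5605]
(0.4425, -0.0385, 0.3) 0.195 [-0.8824 -0.2137  0.7579  1.8124  0.1469  1.4864  1.6174]
(0.671, -0.018, 0.123) 0 [-0.4932  0.565   0.6434  1.4759 -0.3495  1.217   1.7678]
(0.671, -0.018, 0.3) 0 [-0.5073  0.4767  0.7141  1.2243 -0.3053  1.5464  1.7274]
(0.4835, -0.2265, 0.3) 0.195 [ 0.7764  0.13   -0.4663  1.5564  0.0586  1.4691  2.0733]
(0.4835, -0.2265, 0.098) 0.195 [-0.3811  0.3189  0.8592  1.8866 -0.2758  1.0592  2.3559]
(0.506, -0.3415, 0.098) 0.195 [ 0.8854  0.4377 -0.4633  1.6264  0.2113  1.1275  2.1345]
(0.506, -0.3415, 0.3) 0.195 [ 0.8783  0.3085 -0.4646  1.3562  0.1367  1.5084  2.19  ]
(0.66, -0.25, 0.35) 0.195 [-0.1561  0.6071  0.8606  0.9977 -0.4517  1.704   2.3078]
(0.64, -0.26, 0.26) 0.195 [-0.2765  0.6323  1.0002  1.2408 -0.521   1.5302  2.4113]
[ 0.4427 -0.0378  0.27  ] [315.3182 233.8285] [316.0419 290.2037]
[ 0.4722 -0.0384  0.2698] [316.2077 194.3585] [315.9559 289.5625]
4.1833 [-0.6624  0.7477  0.3359]
```

```bash
python3 -c "
import cv2,numpy as np
a=cv2.imread('pics/w_near0.png');b=cv2.imread('pics/w_near1.png')
cv2.imwrite('pics/w_near.png',np.hstack([cv2.resize(a[100:400,120:520],None,fx=1,fy=1),b[100:400,120:520]]))"
```

```text
(no output)
```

View pics/w_near.png

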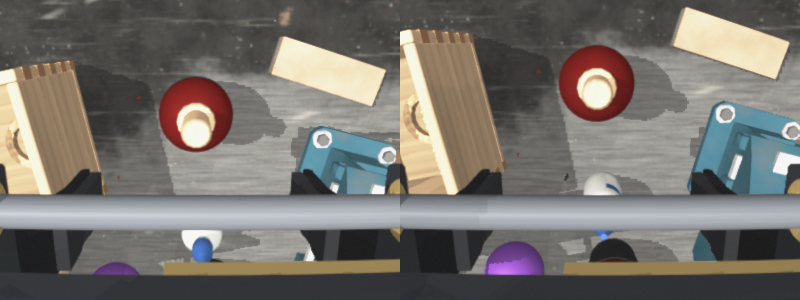

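Left crop: tip disc at px (316,234), predicted (315.3,233.8). Right crop: (317.5,194), predicted (316.2,194.4). The two views agree to within about 1 mm, and the tip height of 158 mm holds. I'll grasp the near finial.

```bash
python3 - <<'E'
from plant import arm
from h import *
np.set_printoptions(precision=4,suppress=True)
x,y=.4425,-.0380
arm.servo_line((x,y,.20),q(YAW))
arm.servo_line((x,y,.124),speed=.1)
print(arm.read_ee_pos(),arm.read_contact_force())
arm.command_gripper(0.0)
print("w",arm.read_gripper_width(),arm.read_contact_force())
arm.servo_line((x,y,.15),speed=.06)
print("w",arm.read_gripper_width(),arm.read_contact_force(),arm.read_ee_pos(),arm.read_joint_positions(),arm.read_clock())
im=arm.get_image("scene");cv2.imwrite("pics/lift0.png",im[200:400,220:520,::-1])
print(arm.ik((.506,-.3415,.30),q(YAW)))
E
```

```text
[ 0.4429 -0.038   0.1245] [-0.1912 -0.3283 -0.1839]
w 0.023021783051557342 [-1.17   -0.8266  0.1219]
w 0.02299581362962421 [-0.5338 -0.7176 -1.1831] [ 0.4426 -0.0379  0.1501] [-0.8893 -0.074   0.8595  2.0453  0.061   1.1449  1.7096] 7.3917
[-0.1864  0.3694  0.9494  1.4165 -0.2986  1.5064  2.5152]
```

View pics/lift0.png

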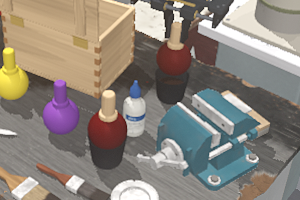

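```bash
python3 - <<'E'
from plant import arm
from h import *
np.set_printoptions(precision=3,suppress=True)
arm.servo_line((.4425,-.038,.30),speed=.12)
print(arm.read_joint_positions(),arm.read_gripper_width())
for yw in(.195,.12,0.05,0):
  for p in[(.506,-.3415,.30),(.506,-.3415,.098)]: print(yw,p,arm.ik(p,q(yw)))
E
```

```text
[-0.892 -0.216  0.764  1.814  0.149  1.487  1.614] 0.02296369917862521
0.195 (0.506, -0.3415, 0.3) [-0.049  0.318  0.741  1.41  -0.214  1.495  2.449]
0.195 (0.506, -0.3415, 0.098) [-0.057  0.482  0.745  1.68  -0.356  1.12   2.555]
0.12 (0.506, -0.3415, 0.3) [-0.353  0.536  1.302  1.423 -0.515  1.563  2.603]
0.12 (0.506, -0.3415, 0.098) [-0.057  0.482  0.745  1.68  -0.356  1.12   2.48 ]
0.05 (0.506, -0.3415, 0.3) [-0.359  0.549  1.322  1.423 -0.531  1.569  2.544]
0.05 (0.506, -0.3415, 0.098) [-0.057  0.482  0.745  1.68  -0.356  1.12   2.41 ]
0 (0.506, -0.3415, 0.3) [-0.363  0.561  1.338  1.423 -0.544  1.574  2.504]
0 (0.506, -0.3415, 0.098) [-0.057  0.482  0.745  1.68  -0.356  1.12   2.36 ]
```

```bash
python3 - <<'E'
from plant import arm
from h import *
np.set_printoptions(precision=4,suppress=True)
try: arm.servo_line((.455,-.25,.30),q(.12),speed=.2)
except arm.Unreachable as e: print("U1",e)
print(arm.read_joint_positions(),arm.read_ee_pos())
try: arm.servo_line((.506,-.3415,.30),q(.12),speed=.15)
except arm.Unreachable as e: print("U2",e)
print(arm.read_joint_positions(),arm.read_ee_pos(),arm.ik((.506,-.3415,.098),q(.12)),arm.read_gripper_width())
im=arm.get_image("top");cv2.imwrite("pics/t1.png",im[120:400,200:600,::-1])
m=arm.camera_model("wrist");im=arm.get_image("wrist");cv2.imwrite("pics/w1.png",im[:,:,::-1]);print(arm.read_clock())
E
```

```text
[-0.7247  0.076   1.2213  1.6583 -0.0718  1.4579  2.1949] [ 0.4549 -0.2496  0.2999]
[-0.2807  0.4317  1.1171  1.4212 -0.3865  1.5251  2.5075] [ 0.506  -0.3408  0.3001] [-0.1783  0.5505  0.9285  1.6858 -0.4769  1.1493  2.5712] 0.023021193242526616
11.0
```

View pics/t1.png

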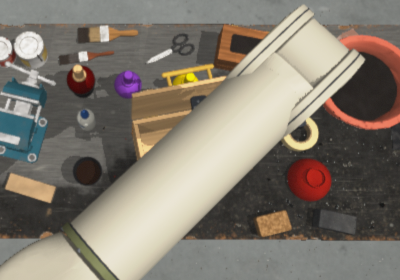

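View pics/w1.png

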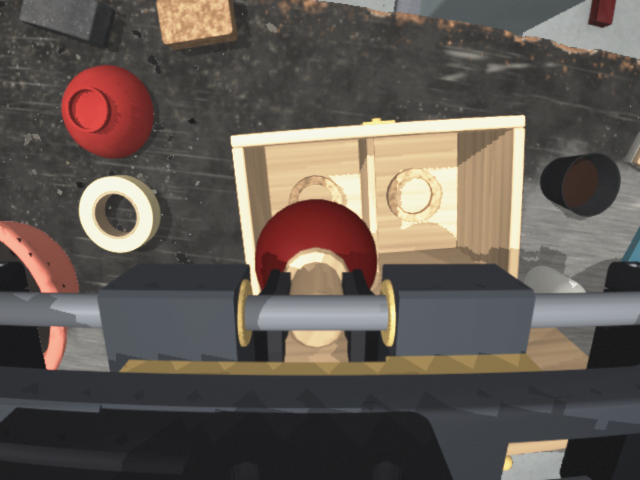

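```bash
python3 - <<'E'
from plant import arm
from h import *
np.set_printoptions(precision=4,suppress=True)
m=arm.camera_model("wrist")
print("ring0",atz(m,415,193.5,.022),"frontcorners",atz(m,524,117,.145),atz(m,233,137,.145))
print(atz(m,289.5,197,.022),atz(m,346,197,.022))
for s,p in((0,(.4835,-.2265,.022)),(1,(.506,-.3415,.022))):print(s,proj(m,p))
E
```

```text
ring0 [ 0.4827 -0.2257  0.022 ] frontcorners [ 0.396  -0.1795  0.145 ] [ 0.4431 -0.4172  0.145 ]
[ 0.505  -0.3723  0.022 ] [ 0.497  -0.3062  0.022 ]
0 [414.2275 194.0453]
1 [315.3254 200.9603]
```

```bash
cat >> h.py <<'E'
def lower(arm,x,y,yaw,zs):
    f0=None
    for z in zs:
        arm.servo_line((x,y,z),q(yaw),speed=.12 if z>.115 else .03)
        f=arm.read_contact_force()
        if f0 is None:f0=f
        print("z",z,arm.read_ee_pos(),f)
        if z<.11 and f[2]-f0[2]>2.5: print("contact");break
E
python3 - <<'E'
from plant import arm
from h import *
np.set_printoptions(precision=4,suppress=True)
lower(arm,.5055,-.3408,.12,[.2,.112,.104,.1015,.100,.0985])
print(arm.read_joint_positions(),arm.read_gripper_width(),arm.read_clock())
E
```

```text
z 0.2 [ 0.5058 -0.3411  0.2008] [-0.0079 -0.04   -1.5388]
z 0.112 [ 0.5055 -0.3408  0.1121] [-0.0094 -0.5494 -2.0594]
z 0.104 [ 0.5054 -0.3407  0.1038] [ 1.1835 -0.0053 -1.6797]
z 0.1015 [ 0.5054 -0.3408  0.1014] [ 0.4927  0.3901 -1.7604]
z 0.1 [ 0.5057 -0.3409  0.1002] [ 0.7775 -0.0485 -0.2055]
z 0.0985 [ 0.5064 -0.3411  0.0996] [1.4304 1.5966 8.1839]
contact
[-0.1795  0.5465  0.9281  1.686  -0.4743  1.1491  2.569 ] 0.0232833932442623 16.2333
```

```bash
python3 - <<'E'
from plant import arm
from h import *
np.set_printoptions(precision=4,suppress=True)
arm.servo_line((.5055,-.3408,.0997),speed=.03)
print(arm.read_contact_force())
arm.command_gripper(.048)
print(arm.read_gripper_width(),arm.read_contact_force())
arm.servo_line((.5055,-.3408,.17),speed=.1)
arm.servo_line((.5055,-.3408,.30),speed=.2)
im=arm.get_image("wrist");cv2.imwrite("pics/w2.png",im[:,:,::-1]);print(arm.read_clock())
arm.servo_line((.455,-.25,.30),q(.12),speed=.2)
im=arm.get_image("wrist");cv2.imwrite("pics/w3.png",im[:,:,::-1]);print(arm.read_clock())
arm.servo_line((.48,-.02,.30),q(0),speed=.25)
arm.command_gripper(.087)
arm.servo_line((.671,-.018,.27),q(0),speed=.2)
m=arm.camera_model("wrist")
print(arm.read_ee_pos(),proj(m,(.671,-.018,.158)),proj(m,(.671,-.018,.117)),arm.read_joint_positions(),arm.read_clock())
im=arm.get_image("wrist");cv2.imwrite("pics/w4.png",im[:,:,::-1])
im=arm.get_image("top");cv2.imwrite("pics/t4.png",im[120:400,200:600,::-1])
E
python3 -c "
import cv2,numpy as np
a=[cv2.imread(f'pics/w{i}.png') for i in (2,3)]
cv2.imwrite('pics/w23.png',np.hstack([x[0:400,120:520] for x in a]))"
```

```text
[0.5144 0.4927 2.6114]
0.047381264495084105 [ 0.3506 -0.2757 -0.6415]
18.925
19.6417
[ 0.6706 -0.0182  0.2704] [316.5648 234.4807] [316.5381 223.3151] [-0.5718  0.5074  0.8086  1.2835 -0.3603  1.4964  1.768 ] 22.7583
```

View pics/w23.png

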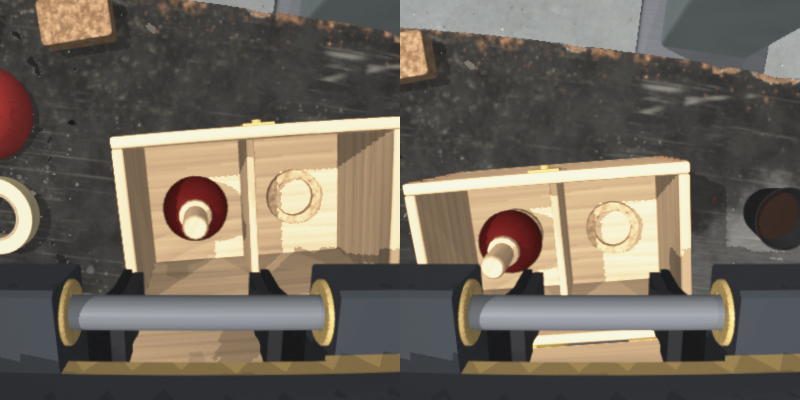

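View pics/w4.png

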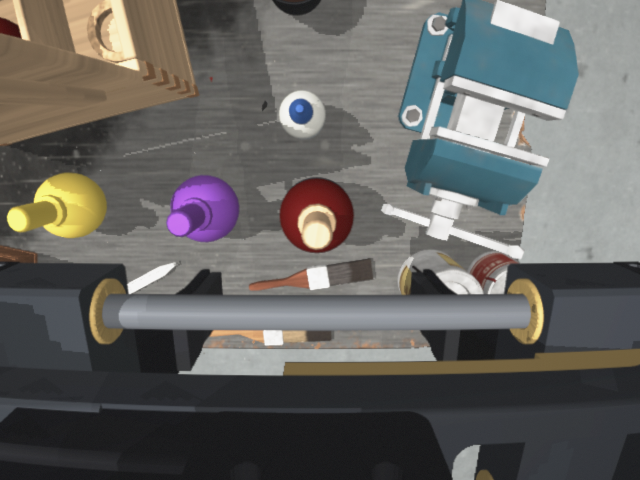

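View pics/t4.png

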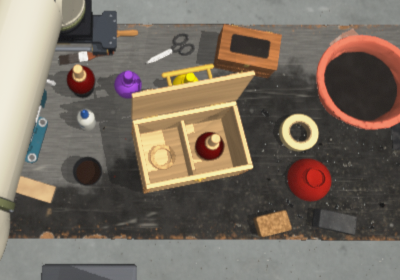

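First finial: upright in its ring in the -y compartment (top crop px 210,145). Far finial: tip at px (318,236), predicted (316.6,234.5), so I'll shift about 1 mm and grasp.

```bash
python3 - <<'E'
from plant import arm
from h import *
np.set_printoptions(precision=4,suppress=True)
x,y=.6717,-.0171
arm.servo_line((x,y,.19),q(0))
arm.servo_line((x,y,.1245),speed=.08)
print(arm.read_ee_pos(),arm.read_contact_force())
arm.command_gripper(0.0)
print("w",arm.read_gripper_width(),arm.read_contact_force())
arm.servo_line((x,y,.15),speed=.06)
print("w",arm.read_gripper_width(),arm.read_contact_force(),arm.read_ee_pos())
im=arm.get_image("scene");cv2.imwrite("pics/lift1.png",im[200:400,220:520,::-1])
arm.servo_line((x,y,.30),speed=.12)
arm.servo_line((.47,-.04,.30),q(.1),speed=.2)
arm.servo_line((.4835,-.2260,.30),q(.15),speed=.2)
print(arm.read_joint_positions(),arm.read_ee_pos(),arm.read_gripper_width(),arm.ik((.4835,-.226,.098),q(.15)))
m=arm.camera_model("wrist");im=arm.get_image("wrist");cv2.imwrite("pics/w5.png",im[:,:,::-1]);print(arm.read_clock())
E
```

```text
[ 0.672  -0.0172  0.125 ] [ 0.6624 -0.3002  0.1751]
w 0.0230521568256867 [ 0.3525 -1.159  -0.0614]
w 0.02297224386501981 [-0.4362 -0.7553 -1.9344] [ 0.6718 -0.017   0.1502]
[-0.6207  0.1295  1.08    1.6207 -0.1144  1.4608  2.1899] [ 0.4837 -0.2253  0.2998] 0.023012661472101358 [-0.4802  0.3631  0.9902  1.8906 -0.3451  1.0714  2.37  ]
29.8917
```

View pics/lift1.png

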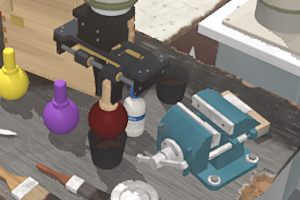

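View pics/w5.png

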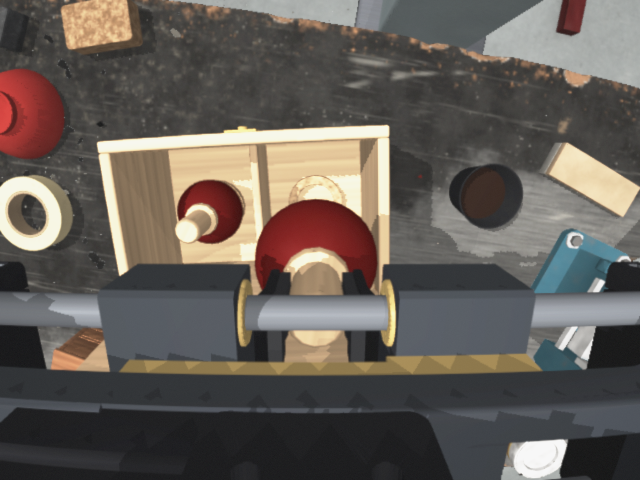

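Held upright. The empty ring at px (318,195) lies in line with the ball, so I'll lower it.

```bash
python3 - <<'E'
from plant import arm
from h import *
np.set_printoptions(precision=4,suppress=True)
x,y=.4831,-.2260
lower(arm,x,y,.15,[.2,.112,.104,.1015,.1002,.0995,.0988])
arm.servo_line((x,y,.0997),speed=.03)
print(arm.read_contact_force())
arm.command_gripper(.048)
print(arm.read_gripper_width(),arm.read_contact_force())
arm.servo_line((x,y,.17),speed=.1)
arm.servo_line((x,y,.30),speed=.2)
im=arm.get_image("wrist");cv2.imwrite("pics/w6.png",im[:,:,::-1])
print(arm.read_clock(),arm.read_joint_positions())
for p,yw in [((.44,-.04,.40),.0),((.68,-.10,.40),0),((.68,-.26,.40),.2),((.68,-.26,.27),.2),((.68,-.26,.27),0),((.60,-.06,.40),0),((.45,-.28,.22),.2),((.45,-.28,.22),0),((.68,-.26,.27),.2+np.pi/2),((.68,-.26,.27),.2-np.pi/2)]:
    print(p,yw,arm.ik(p,q(yw)))
E
```

```text
z 0.2 [ 0.4835 -0.2262  0.2007] [-0.266   0.2609 -1.5224]
z 0.112 [ 0.4831 -0.226   0.1121] [-0.2199 -0.3741 -2.0102]
z 0.104 [ 0.4829 -0.226   0.1038] [ 1.7809  0.1642 -0.9479]
z 0.1015 [ 0.483  -0.226   0.1014] [ 0.477   0.2689 -1.1726]
z 0.1002 [ 0.4832 -0.2261  0.1003] [-0.3247  0.3518 -0.7962]
z 0.0995 [ 0.4835 -0.2261  0.0999] [0.2041 0.3767 4.3431]
contact
[0.7074 0.1066 4.5456]
0.04782444602691107 [0.8036 0.2891 0.4741]
37.8167 [-0.6259  0.1299  1.0873  1.6239 -0.115   1.4598  2.1916]
(0.44, -0.04, 0.4) 0.0 [-1.2145 -0.3461  0.9224  1.6191  0.2775  1.7307  1.2944]
(0.68, -0.1, 0.4) 0 [-0.4377  0.6275  1.0565  0.9428 -0.5548  1.8151  1.9456]
(0.68, -0.26, 0.4) 0.2 [-0.1329  0.7927  1.2107  0.7646 -0.785   1.9101  2.3953]
(0.68, -0.26, 0.27) 0.2 [-0.2746  0.809   1.1895  1.0932 -0.7392  1.6489  2.4696]
(0.68, -0.26, 0.27) 0 [-0.2791  0.8184  1.208   1.0935 -0.7546  1.6547  2.2769]
(0.6, -0.06, 0.4) 0 [-0.6832  0.3608  1.0093  1.2289 -0.3065  1.7078  1.8233]
(0.45, -0.28, 0.22) 0.2 [-0.5038  0.1896  1.1044  1.759  -0.1756  1.3005  2.4114]
(0.45, -0.28, 0.22) 0 [-0.5206  0.1964  1.1271  1.7594 -0.1838  1.3014  2.2192]
(0.68, -0.26, 0.27) 1.7707963267948965 [-0.2649  0.7905  1.1518  1.0926 -0.7085  1.6378 -2.2575]
(0.68, -0.26, 0.27) -1.3707963267948966 [-0.2969  0.8657  1.2964  1.0946 -0.8299  1.6847  0.9405]
```

View pics/w6.png

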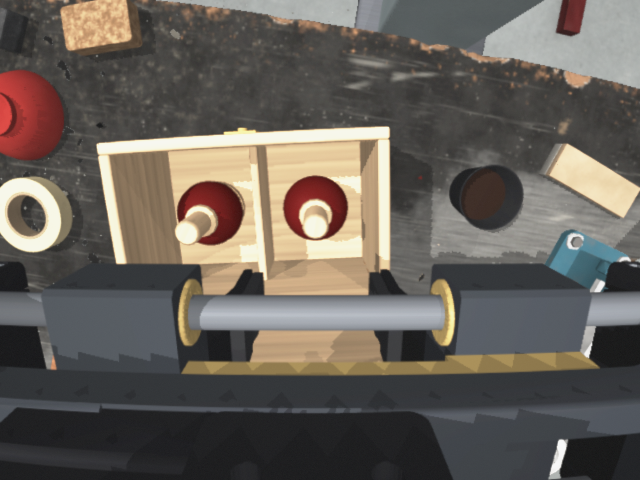

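Both finials are seated and upright (px 210,205 and 315,205). Next, the lid: I'll locate the handle bar.

```bash
python3 - <<'E'
from plant import arm
from h import *
np.set_printoptions(precision=4,suppress=True)
s=cv2.imread("pics/scene_0.png");cv2.imwrite("pics/hs.png",cv2.resize(s[135:215,195:335],None,fx=5,fy=5,interpolation=cv2.INTER_CUBIC))
YL=.195-np.pi/2
arm.servo_line((.483,-.226,.42),speed=.25)
arm.command_gripper(.026)
arm.servo_line((.60,-.258,.42),q(YL),speed=.15)
print(arm.read_joint_positions(),arm.read_ee_pos(),arm.read_clock())
m=arm.camera_model("wrist");im=arm.get_image("wrist");cv2.imwrite("pics/w7.png",im[:,:,::-1])
im=arm.get_image("scene");cv2.imwrite("pics/s7.png",im[:,:,::-1])
print("exp bar px",[proj(m,(.623-.194*d,-.258+.981*d,.280)) for d in(-.05,0,.05)])
print("lid edge",proj(m,(.573,-.268,.307)))
for p in [(.623,-.258,.266),(.56,-.27,.30),(.5,-.28,.26),(.44,-.295,.17)]: print(p,arm.ik(p,q(YL)))
E
```

```text
[-0.3033  0.614   1.2501  1.0189 -0.6048  1.8482  0.8902] [ 0.5999 -0.258   0.4201] 40.8333
exp bar px [array([341.8515, 288.2258]), array([342.8984, 231.6324]), array([343.9218, 170.527 ])]
lid edge [278.1181 239.8594]
(0.623, -0.258, 0.266) [-0.3784  0.6864  1.205   1.2889 -0.6334  1.5683  0.9295]
(0.56, -0.27, 0.3) [-0.455   0.5485  1.2643  1.3904 -0.5203  1.5692  0.9566]
(0.5, -0.28, 0.26) [-0.5556  0.4363  1.3134  1.5929 -0.4247  1.4429  0.9851]
(0.44, -0.295, 0.17) [-0.5758  0.3906  1.3246  1.8294 -0.4013  1.2386  1.0621]
```

View pics/w7.png

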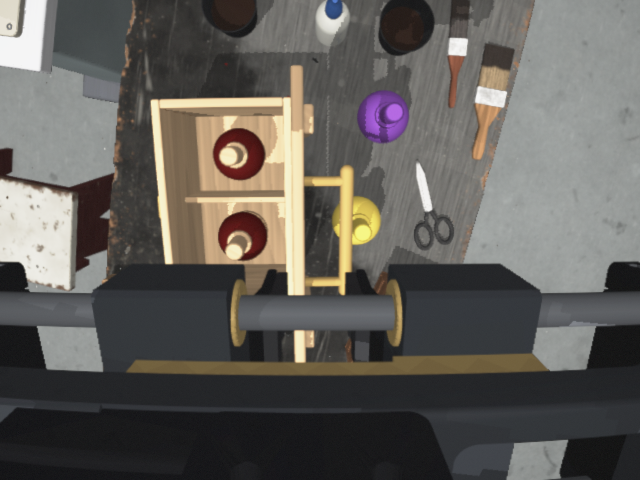

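View pics/hs.png

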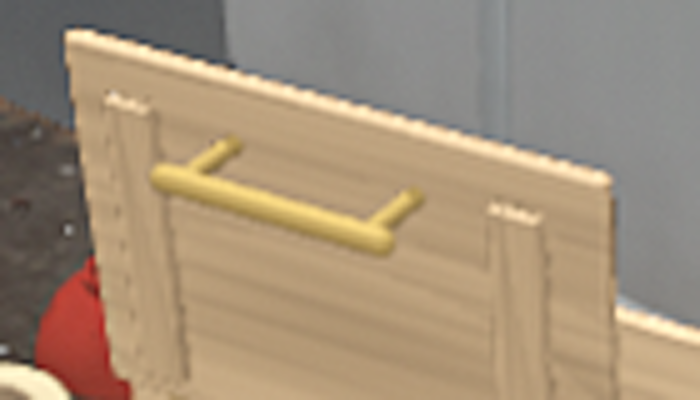

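View pics/s7.png

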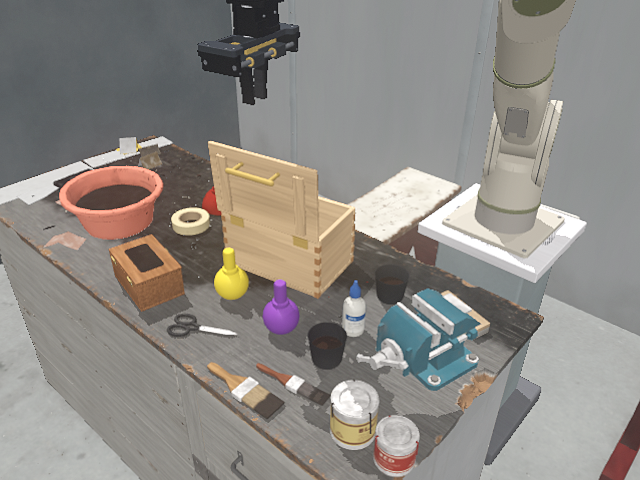

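Wrist view: bar along column 346, rows 167 to 293. Scene: bar middle at (249.4,176.8). I'll triangulate from three views and grasp the bar between the posts.

```bash
python3 - <<'E'
from plant import arm
from h import *
np.set_printoptions(precision=4,suppress=True)
YL=.195-np.pi/2
T=arm.camera_model("top");S=arm.camera_model("scene");m=arm.camera_model("wrist")
b,r=tri([(T,388.2,190.9),(S,249.4,176.8),(m,346,230)]);print(b,r)
u=np.array([np.cos(.195),np.sin(.195)])
C=np.array([.4944,-.2833]);hx=C+.08*u
d=(b[:2]-hx)@u; dz=b[2]-.145
print("hinge",hx,"d",d,"dz",dz,"rad",np.hypot(d,dz),"expect",np.hypot(.136,.044),"theta",np.arctan2(dz,d),"-> lid", np.arctan2(dz,d)-np.arctan2(.044,-.136)+np.pi)
bx,by,bz=b
assert .26<bz<.295
arm.servo_line((bx,by,.34),q(YL),speed=.15)
m=arm.camera_model("wrist");im=arm.get_image("wrist");cv2.imwrite("pics/w8.png",im[:,:,::-1])
print(proj(m,b),arm.read_ee_pos(),arm.read_clock())
E
```

```text
[ 0.6245 -0.2584  0.2777] [np.float64(0.002355819789149882), np.float64(0.0008676730380549915), np.float64(0.002088578284943948)]
hinge [ 0.5729 -0.2678] d 0.05242722943688288 dz 0.13273238773020576 rad 0.14271125091943254 expect 0.1429405470816451 theta 1.1946211617065536 -> lid 1.507522389586938
[315.7385 251.9756] [ 0.6243 -0.2588  0.3413] 41.6917
```

View pics/w8.png

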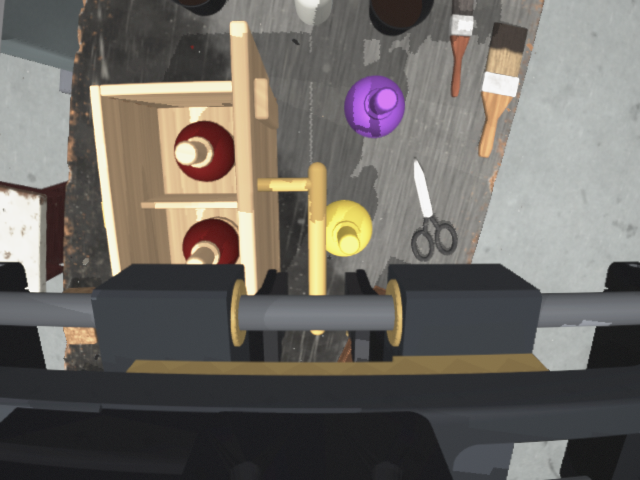

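```bash
python3 - <<'E'
from plant import arm
from h import *
np.set_printoptions(precision=4,suppress=True)
b=np.array([.6247,-.2584,.2777]); off=-.014
arm.servo_line((b[0],b[1],b[2]+off),speed=.1)
print(arm.read_ee_pos(),arm.read_contact_force())
arm.command_gripper(0.0)
print("w",arm.read_gripper_width(),arm.read_contact_force(),arm.read_ee_pos(),arm.read_clock())
u=np.array([np.cos(.195),np.sin(.195)])
H=np.array([.5729,-.2678]);d=(b[:2]-H)@u;lat=b[:2]-H-d*u
R=np.hypot(d,b[2]-.145);p0=np.arctan2(b[2]-.145,d)
for p in np.linspace(p0,2.829,13)[1:7]:
    xy=H+lat+u*R*np.cos(p); z=.145+R*np.sin(p)+off
    arm.servo_line((xy[0],xy[1],z),speed=.09)
    f=arm.read_contact_force(); print(round(p,2),arm.read_ee_pos()-[xy[0],xy[1],z],f,arm.read_gripper_width())
    if np.linalg.norm(f)>50: print("stop");break
print(arm.read_clock())
im=arm.get_image("scene");cv2.imwrite("pics/s9.png",im[:,:,::-1])
E
```

```text
[ 0.6249 -0.2586  0.2645] [ 0.8497 -0.2076 -0.1397]
w 0.010120968116929785 [ 0.3223 -0.761   3.3072] [ 0.6249 -0.2585  0.2641] 43.0667
1.33 [ 0.0001 -0.0002  0.0007] [-0.1301  0.0366  6.2539] 0.010127948809738956
1.47 [ 0.0002 -0.      0.0006] [-1.1372  0.902   8.4385] 0.010116710334419637
1.6 [-0.0001  0.      0.0003] [-2.0918  1.4289  8.7137] 0.009906158096156853
1.74 [-0.0002  0.     -0.    ] [-4.1304  1.0282  6.8672] 0.009609613958709523
1.87 [-0.0003  0.0001 -0.0004] [-3.6905  0.447   2.7001] 0.010005068592272319
2.01 [-0.0002  0.0001 -0.0005] [-1.4547 -2.0087 -4.0442] 0.009869081266593529
45.2667
```

View pics/s9.png

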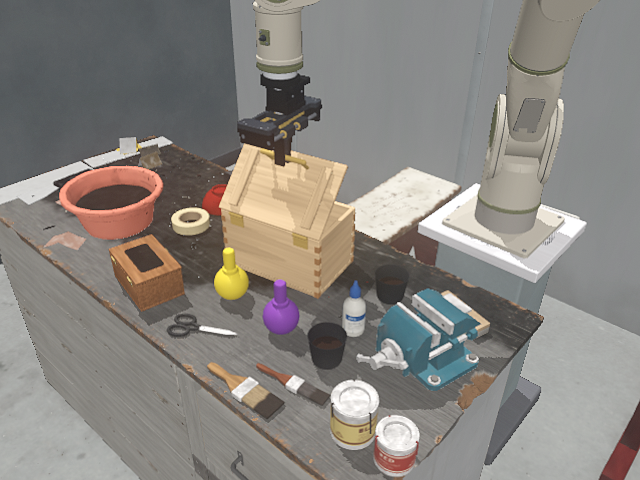

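The lid is following the hand with low forces. I'll carry on to shut.

```bash
python3 - <<'E'
from plant import arm
from h import *
np.set_printoptions(precision=4,suppress=True)
b=np.array([.6247,-.2584,.2777]); off=-.014
u=np.array([np.cos(.195),np.sin(.195)])
H=np.array([.5729,-.2678]);d=(b[:2]-H)@u;lat=b[:2]-H-d*u
R=np.hypot(d,b[2]-.145);p0=np.arctan2(b[2]-.145,d)
for p in list(np.linspace(p0,2.829,13)[7:])+[2.85,2.87]:
    xy=H+lat+u*R*np.cos(p); z=.145+R*np.sin(p)+off
    arm.servo_line((xy[0],xy[1],z),speed=.09 if p<2.7 else .04)
    f=arm.read_contact_force(); print(round(p,2),arm.read_ee_pos()-[xy[0],xy[1],z],arm.read_ee_pos()[2],f,arm.read_gripper_width())
    if np.linalg.norm(f)>30: print("stop");break
print(arm.read_clock())
im=arm.get_image("scene");cv2.imwrite("pics/s10.png",cv2.resize(im[120:320,180:420,::-1],None,fx=3,fy=3))
E
```

```text
2.15 [-0.      0.0002 -0.0004] 0.2502326247813736 [ 2.6881 -1.3141 -7.093 ] 0.010147482395511099
2.28 [ 0.0003  0.0002 -0.0003] 0.2386996660302344 [ 3.6622 -0.9952 -9.7416] 0.009940281843955014
2.42 [ 0.0005  0.0003 -0.0002] 0.2251338652444735 [ 5.1171 -2.0887 -8.3809] 0.010004451435548298
2.56 [ 0.0005  0.0003 -0.0002] 0.2096317839920438 [ 5.7633 -0.5338 -8.0158] 0.009779503208467346
2.69 [ 0.0006  0.0003 -0.0003] 0.19268218510759627 [ 5.9002  0.5489 -7.3502] 0.010266119968489246
2.83 [0.001  0.0003 0.0006] 0.17551847121272948 [4.0783 5.1214 9.6075] 0.009743620930549927
2.85 [ 0.0021 -0.0002  0.0022] 0.1742465640297739 [ 1.5681 10.1036 25.5624] 0.010061627505582321
2.87 [ 0.0031 -0.0009  0.0032] 0.17253164770228271 [ 3.5905  8.6095 33.4676] 0.010490378759313466
stop
48.2833
```

View pics/s10.png

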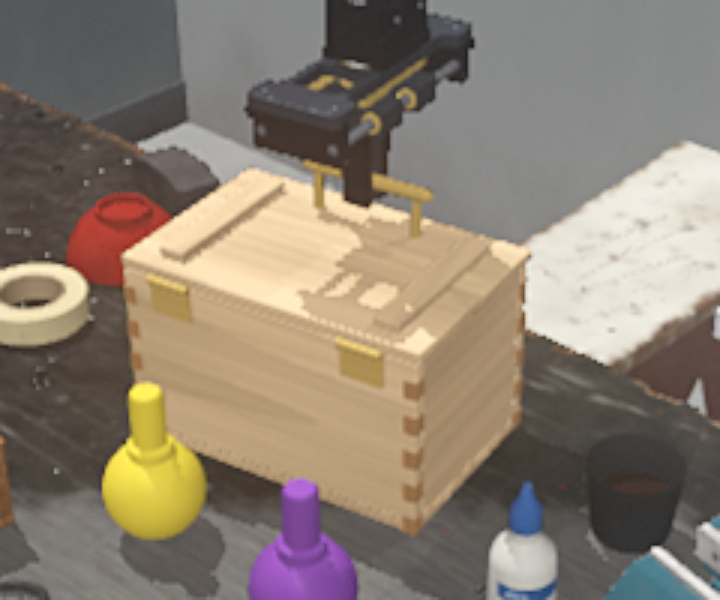

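```bash
python3 - <<'E'
from plant import arm
from h import *
np.set_printoptions(precision=4,suppress=True)
arm.command_gripper(.05)
print(arm.read_contact_force(),arm.read_ee_pos())
p=arm.read_ee_pos()
arm.servo_line((p[0],p[1],.26),speed=.12)
# press once more on top of bar with closed fingers
print(arm.read_contact_force(),arm.read_ee_pos(),arm.read_clock())
T=arm.camera_model("top");im=arm.get_image("scene");cv2.imwrite("pics/s11.png",cv2.resize(im[140:300,190:400,::-1],None,fx=3.5,fy=3.5))
m=arm.camera_model("wrist");im=arm.get_image("wrist");cv2.imwrite("pics/w11.png",im[:,:,::-1])
S=arm.camera_model("scene")
for n in("lid_handle","lid_hinge"): print(n,[(np.array(r["position"]),round(r["conf"],2)) for r in arm.tip_of(n,"scene")][:2])
u=np.array([np.cos(.195),np.sin(.195)]);v=np.array([-u[1],u[0]]);H=np.array([.5729,-.2678])
for s in(-.05,.05):
    xy=H-.136*u+s*v; print("bar end exp scene",proj(S,(*xy,.189)),"if 5mm higher",proj(S,(*xy,.194)))
E
```

```text
[ 0.1046 -0.4359  0.2549] [ 0.4382 -0.2952  0.1693]
[ 0.5154  0.2471 -1.104 ] [ 0.4379 -0.2949  0.2593] 50.175
lid_handle [(array([ 0.4417, -0.2984,  0.1903]), 0.88)]
lid_hinge [(array([ 0.5753, -0.2698,  0.143 ]), 0.85)]
bar end exp scene [283.5644 173.6123] if 5mm higher [283.5059 171.6064]
bar end exp scene [322.1384 184.6545] if 5mm higher [322.1659 182.6055]
```

View pics/s11.png

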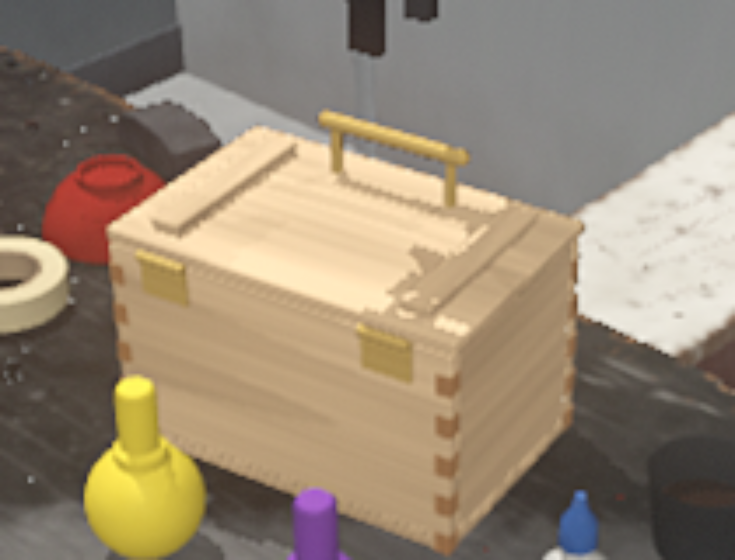

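View pics/w11.png

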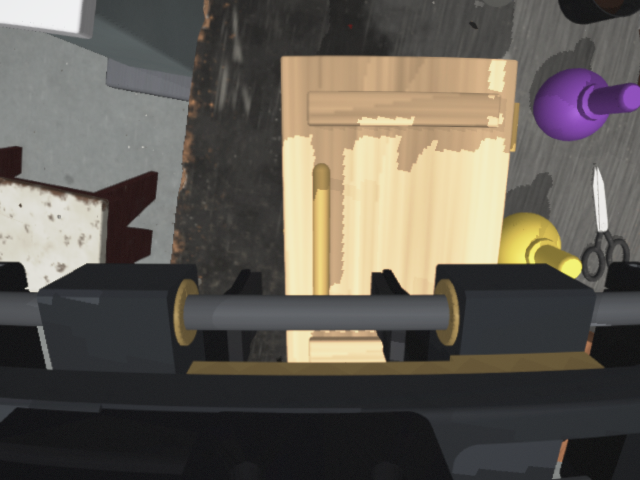

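The bar ends at scene px (282.9,174.0) and (322.3,184.9) match the shut-lid prediction to about 0.4 px. One light press on top of the bar will confirm it.

```bash
python3 - <<'E'
from plant import arm
from h import *
np.set_printoptions(precision=4,suppress=True)
arm.command_gripper(0.0)
arm.servo_line((.4395,-.2943,.205),speed=.1)
for z in(.199,.196,.194,.193,.192,.191,.190):
    arm.servo_line((.4395,-.2943,z),speed=.03);f=arm.read_contact_force();print(z,arm.read_ee_pos(),f)
    if f[2]>14:break
arm.servo_line((.4395,-.2943,.32),speed=.15)
print(arm.read_contact_force(),arm.read_clock())
arm.get_image("scene")
im=arm.get_image("scene");cv2.imwrite("pics/s12.png",im[:,:,::-1])
E
```

```text
0.199 [ 0.4395 -0.2943  0.199 ] [-0.1422 -0.5082 -0.2116]
0.196 [ 0.4394 -0.2942  0.1959] [-0.1633 -0.1299 -0.5106]
0.194 [ 0.4397 -0.2945  0.1951] [-4.3635  3.8421 15.0303]
[ 0.0986 -0.7195 -0.2189] 53.975
```

View pics/s12.png

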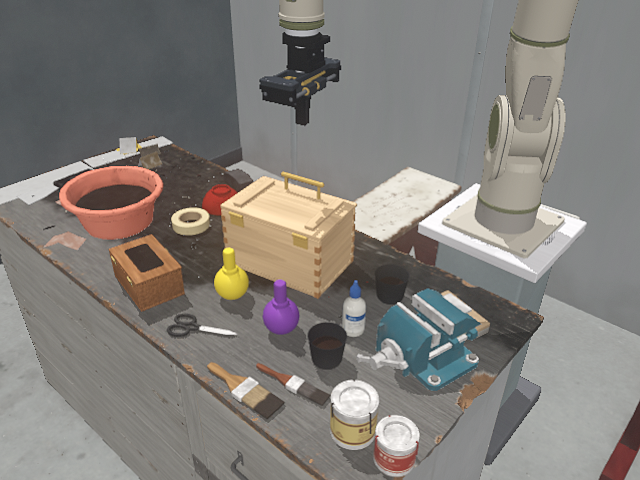

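```bash
python3 -c "
from plant import arm
print(arm.read_clock()); arm.finish_job()"
```

```text
54.075
the job is handed in; nothing more can be done
```

I moved both red finials, held by the spigot only, from their cups into the chest. The near finial went into the -y compartment and the far one into the +y compartment. I then gripped the handle bar, swung the lid shut, let go, and handed the job in at 54 s of the 72 s.

- **Finials:** the wrist pictures showed both upright in their cork rings before the lid went down. The balls touched the rings within about 1 mm of the expected height. I could not look inside again once the lid was shut.
- **Lid:** the bar ends lay within about 0.7 px of where they belong with the lid shut. A light press on the bar met firm resistance with its top at 195 mm, against 194 mm expected; I put the 1 mm down to measurement error.
- **Forces:** the largest wrist force I read was about 35 N, while pulling the lid down with the bar gripped, where the grip slipped about 2 mm on the bar. The limit is 120 N.
- **Everything else:** in the last scene picture the oil bottle, whetstone, both cups and the purple and yellow look-alikes appear to stand where they started. I judged this by eye only.

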